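# Hold the carburettor against the spring plate

## Task

Take the black carburettor off the turntable, set its slide shoe upright on the open end of the aluminium slide track with the flange facing the spring plate, slide it in under the two overhanging lips and press the flange squarely against the plate until the plate is pushed back about half of its travel (about 7 newtons). Never ram the plate against its end stop, and leave the other small things on the bench where they lie. Finish while still holding the carburettor pressed there with that steady push, so that I can put the bolts in: do not let go.

Things in the scene. Friction and masses are not known exactly. Their poses are not given: they have to be found in the camera images.
- carburettor: Loose black mower carburettor on a flat aluminium slide shoe, about 0.35 kg, 61 mm high, standing upright on the turntable at the start. Origin: under the shoe, on the centre line; z up; +x points to the flange side. Shoe: 60 wide (y), 6 thick, x -36 to +42 mm. On it a round bowl of 38 mm diameter (z 6 to 20), then the body block. A stub of 30 mm diameter reaches back to x = -36.
- grip (a point): Where to grip: in the carburettor's body block, 42 mm above the shoe's underside, right over the origin. The block is 44 long (x) by 34 wide (y), z 20 to 54 mm; grip it across the 34 mm. A brass stem with a small lever stands on top, up to z = 61 mm. Axes as the carburettor.
- flange (a point): Centre of the flange's front face, 48 mm ahead of the carburettor's origin and 37 mm above the shoe's underside. The flange is an upright plate 6 thick, 56 wide, z 21 to 53 mm. Axes as the carburettor.
- turntable: Low round turntable that does not move from its place; its aluminium platter (156 mm diameter, top face 30 mm above the bench) turns freely with slight friction. Origin: centre of its underside on the bench.
- track: Aluminium slide track fixed to the bench, 265 long, 96 wide. Origin at bench height on its centre line; +x points along the slide from the open end to the spring plate; z up. Base from x = -125 to +140 mm, its bed (upper face) 10 mm above the bench. A rear upright behind the plate, x = 126 to 136, is 66 mm high above the bench.
- bed (a point): Point on the bed's surface, 85 mm towards the open end from the track's origin (track x = -85 mm), 10 mm above the bench. The bed is open from above from track x = -125 to -30; with the carburettor's origin here its shoe lies clear of the lips. Low flared guides (x -58 to -30) lead into the channel. Axes as the track.
- lips (a point): Middle of the channel's entrance on the bed, track x = -30 mm. From here to x = +100 two steel walls leave a channel 64 mm wide; lips overhang it by 6 mm on each side, leaving 52 mm open between them. Lip underside 9 mm and top 15 mm above the bed. The shoe is wholly under the lips when the carburettor's origin is beyond track x = +6 mm.
- plate_face (a point): Centre of the spring plate's front face, which looks to the track's -x, 48 mm above the bench. Upright steel plate, 60 wide, 44 high (26 to 70 mm above the bench), 8 thick. Its face is at track x = 85 mm when not pressed, so the flange meets it when the carburettor's origin is at track x = 37 mm.
- plate (a joint): How far the spring plate is pushed back along the track's +x, m: 0 free, 0.024 at its end stop. Its springs push back with 2 N at 0, rising by 0.45 N per mm (7.4 N at 0.012, half of the travel; 12.8 N at 0.024).
- plug_a: Bystander, not to be disturbed: spark plug with white porcelain, lying in the middle of the bench, 72 mm long, 21 mm thick. Origin: centre of its underside.
- plug_b: Bystander, not to be disturbed: second such spark plug, lying apart at the left. Origin: centre of its underside.
- gap_tool: Bystander, not to be disturbed: flat steel gap tool, 95 by 20 mm, 10 mm high, near the middle. Origin: centre of its underside.
- fuel_cap: Bystander, not to be disturbed: blue plastic fuel cap, 58 mm diameter, 26 mm high. Origin: centre of its underside.
- primer_bulb: Bystander, not to be disturbed: small orange primer bulb, 30 mm diameter, 20 mm high. Origin: centre of its underside.
- bearing_race: Bystander, not to be disturbed: steel ring, 44 mm diameter, 12 mm high, lying at the right. Origin: centre of its underside.
Mind the look-alikes: they are no part of the job. What is shaped like the carburettor but blue or red is not meant.

How it is judged:
By the outcome, as a careful person would: the job done as asked, in the order asked, and still so for the second after the job is handed in, while the arm keeps its last pose, push and grip.
It also fails if it takes over 48 s, if anything falls off the work surface, if the arm or the gripper's body presses on something with over 40 N, if the wrist force passes 120 N, or if a joint passes its speed limit or range.

## Robot

A 7-joint arm with a two-finger parallel gripper is mounted at the origin on the work surface. World frame = base frame: x ahead of the robot, y to its left, z up, the work surface at z = 0. Lengths are in m, angles in rad, forces in N, time in s.
With the tool pointing down it reaches from about 0.425 to 0.875 m from the base axis. Payload 8.4 kg.
Tool frame: the origin (TCP) lies midway between the tips of the shut fingers; the grasp point (between the pads) lies behind it (env.grasp_offset is the z of the grasp point in the tool frame, in m); z points along the fingers, y is the line along which they close (so a half turn about z gives the same grasp; the last joint's range is limited). The gripper opens to 87 mm and grips with 3 to 60 N. Pads are 19 mm wide; open, the fingers measure 117 mm over their backs; the gripper's body (75 mm by 190 mm) begins 51 mm behind the grasp point.
Start: joints at [1.249, 0.333, 0.04, 1.465, -0.013, 1.343, -0.059], TCP at [0.144, -0.634, 0.223] pointing down, gripper open.
Joint ranges: [-2.58, 2.58], [-0.38, 2.09], [-1.3, 1.39], [0.25, 2.4], [-1.5, 4.64], [0.08, 2.09], [-2.65, 2.65]. Speed limits (rad/s): [2.22, 2.22, 2.79, 2.79, 3.14, 3.14, 3.14].

## Interface

Orientations are given as a rotation vector (axis times angle).
In Python, from station import env, grab_frame, get_calibration gives the robot as it stands.
- The arm moves only by the tool servo_tool, never from a script. Its argument "commands" is a list of rows, each an object with "travel": the shift along the tool's x, y, z each as a share of 10 cm, from -1 to 1, a list of three; "rot": the turn, a rotation vector about the tool's x, y, z each as a share of pi rad, from -1 to 1, a list of three; "fingers": the closure, from -1 (fully open) to 1 (shut). A call has 1 to 12 rows; each row is the pose to reach, as a shift and turn from the pose commanded when the call began, along the tool's axes at that moment, turning the shorter way round; what a row does not reach only later rows make up. A row lasts 1/10 s, in which the tool goes at most 50 mm and 8.59 degrees, less where a joint would pass 70% of its speed; a pose out of reach is approached as far as the arm can. A call with a number of a shift or a turn outside -1 to 1 is refused whole. A call with a gripper value outside its range is refused whole. The fingers move at their own pace and stop on an object; "force" is the grip in N (left out, the last holds). Time passes only in rows, so rows that repeat a pose let the fingers close. It gives the time, the measured TCP pose, the force, the opening and the grip force at its end, in the units of the state.
- env.get_state(): the state, without advancing time (a new reading comes with each control period).
- grab_frame(name): name is "scene" or "top" or "wrist"; returns (picture, depth): 480x640x3 uint8, red, green, blue; 480x640 float32, m along the optical axis (not along the pixel's ray), 0 where there is no reading.
- get_calibration(name): a dict with "vfov" (degrees; the focal length in pixels is half the picture's height over the tangent of half this angle, whatever the lens; pixels are square), "cx", "cy" (the principal point, pixels), "world_from_camera" (4x4, takes a point from camera to world coordinates); the wrist camera has in their place "tool_from_camera" (4x4, takes a point from camera to tool coordinates, whose origin is the TCP and whose axes are the flange's). Camera axes: x right, y up, looking along -z (the intrinsics and any distortion apply to the point x, -y, -z); pixel columns grow to the right and rows downward; lengths in m; the calibration is good to about 2 mm. A picture is of the moment at which its call begins: read the wrist's pose just before it. get_calibration takes no time and is no camera call.
- env.job_done(): hands the job in; it is judged then, once.
The state is a dict: "t": time; "joint_positions": joint angles; "dq": joint speeds; "joint_torque": joint torques, N m; "tcp_pos": TCP position; "ee_rot": TCP orientation; "contact_force": force on the tool from outside, world axes, zero at the start; "torque": the same for the moment, N m; "width": finger opening in m; "finger_force": force on a finger pad.
Only numpy, scipy, OpenCV 4.12 (cv2) and the standard library are available. Lean on these libraries where they do the work, as an engineer would, in place of code of your own. Each camera call takes 0.05 s, during which the arm holds its last target. There are 200 camera calls.

## Working session

There is one attempt and no reset: what is moved stays moved. The work goes in short steps, Python scripts to look and compute and a tool call to move; the robot and the scene stay as the last step left them, time stands still between calls to the robot, and variables do not carry over. Pictures are saved under pics/ and viewed, at most 10 in all, crops included, and the job is handed in when it is done.

Besides the shell and the picture viewer there is one more tool, called as name([rows], argument=value, ...), one row to a line, values as JSON. servo_tool: Moves the arm, as the interface text tells. Shift numbers are shares of 10 cm and turn numbers shares of pi rad, none past 1 either way. Its arguments: {"type":"object","properties":{"commands":{"type":"array","items":{"type":"object","properties":{"travel":{"type":"array","items":{"type":"number"}},"rot":{"type":"array","items":{"type":"number"}},"fingers":{"type":"number"}}}},"force":{"type":"number"}},"required":["commands"]}

```bash
mkdir -p pics; python3 - <<'E'
from station import env, grab_frame, get_calibration
import numpy as np, cv2
for n in("top","scene"):
    im,d=grab_frame(n); c=get_calibration(n)
    np.savez(f"pics/{n}.npz",im=im,d=d); cv2.imwrite(f"pics/{n}.png",im[...,::-1]); print(n,c)
print(env.get_state(),env.grasp_offset)
E
```

```text
top {'vfov': 52.374318092228364, 'cx': 321.05320412087013, 'cy': 235.51923778066245, 'world_from_camera': array([[ 0.00220734,  0.9920625 , -0.12572636,  0.38838918],
       [-0.9999812 ,  0.00147053, -0.00595293, -0.01027299],
       [-0.00572079,  0.12573713,  0.9920471 ,  1.02243575],
       [ 0.        ,  0.        ,  0.        ,  1.        ]])}
scene {'vfov': 42.06783450407836, 'cx': 317.96060710197406, 'cy': 248.33199489245226, 'world_from_camera': array([[ 0.45539263, -0.76051111,  0.46286111,  1.21265377],
       [ 0.89017456,  0.39735595, -0.22292936, -0.34402154],
       [-0.01438036,  0.51354757,  0.85794061,  1.32072124],
       [ 0.        ,  0.        ,  0.        ,  1.        ]])}
{'t': 0.1, 'joint_positions': array([ 1.24881316,  0.33384482,  0.0398889 ,  1.46617837, -0.01337313,
        1.34333221, -0.05846027]), 'dq': array([-9.50633178e-04, -1.21362020e-03,  5.81553012e-04, -2.48723892e-03,
        9.98719493e-04,  7.69695093e-05, -1.90748065e-04]), 'joint_torque': array([ 4.42590244e-03, -6.57805538e+01,  1.34015992e+00, -4.04712689e+01,
       -5.96723263e-02,  4.06909478e-02,  1.32783221e-04]), 'tcp_pos': array([ 0.14347328, -0.6335222 ,  0.22174768]), 'ee_rot': array([-3.12066091e+00, -3.49084819e-01,  4.64529827e-04]), 'contact_force': array([-0.02250093,  0.3135814 , -0.86903182]), 'torque': array([0.02461364, 0.00078043, 0.02275902]), 'finger_force': 0.0, 'width': 0.08707989327416775} -0.0187
```

View pics/top.png

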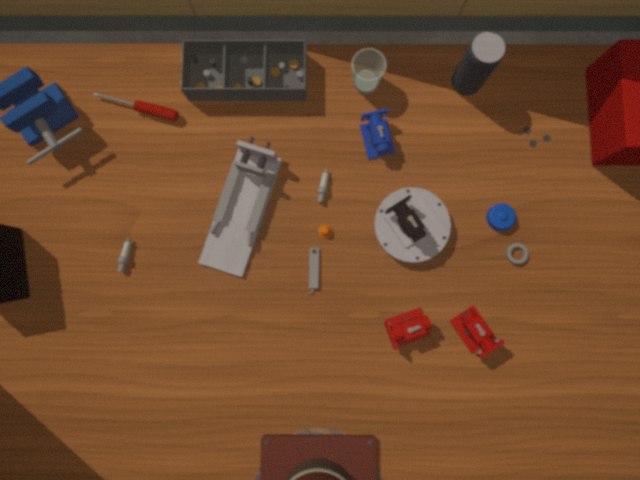

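View pics/scene.png

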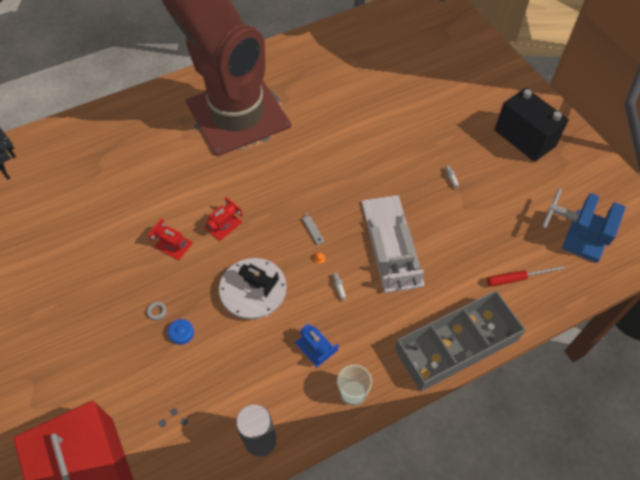

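The top view shows the track with its open end near (222,268) and its plate near (255,165). The platter is centred near (413,225), with the black carburettor near (408,222). I'll enlarge both and compute the point cloud.

```bash
cat > h.py <<'E'
import numpy as np, cv2
from station import get_calibration
def cloud(n,d,T=None):
    c=get_calibration(n); f=240/np.tan(np.radians(c["vfov"]/2))
    v,u=np.mgrid[:480,:640]
    P=np.stack([(u-c["cx"])/f*d,-(v-c["cy"])/f*d,-d],-1)
    M=c["world_from_camera"] if T is None else T@c["tool_from_camera"]
    return P@M[:3,:3].T+M[:3,3]
E
python3 - <<'E'
from h import *
z=np.load("pics/top.npz");im,d=z["im"],z["d"];P=cloud("top",d);np.save("pics/P.npy",P)
a=cv2.resize(im[180:270,365:460],None,fx=6,fy=6,interpolation=cv2.INTER_CUBIC)[:540]
b=cv2.resize(im[130:280,195:285],None,fx=3.6,fy=3.6,interpolation=cv2.INTER_CUBIC)
h=540; o=np.zeros((h,a.shape[1]+b.shape[1],3),np.uint8); o[:a.shape[0],:a.shape[1]]=a; o[:b.shape[0],a.shape[1]:]=b
print(o.shape); o=o[:,:800] if o.shape[1]<=900 else o
cv2.imwrite("pics/crop.png",np.clip(o*1.4,0,255).astype(np.uint8)[...,::-1])
Z=P[...,2]
for n,(u0,u1,v0,v1) in dict(bench=(290,310,220,240),tt=(365,460,180,270),tr=(195,285,130,280)).items():
    q=Z[v0:v1,u0:u1]; print(n,np.histogram(q,bins=np.arange(-.01,.12,.005))[0])
# platter
def pts(box,zl,zh):
    u0,u1,v0,v1=box; m=(Z>zl)&(Z<zh); k=np.zeros_like(m);k[v0:v1,u0:u1]=1
    return P[m&k]
q=pts((365,460,180,270),.022,.037); print("platter circle",cv2.minEnclosingCircle(q[:,:2].astype(np.float32)),q[:,2].mean())
q=pts((365,460,180,270),.06,.12); print("carb top",len(q),q.mean(0),cv2.minAreaRect((q[:,:2]*1000).astype(np.float32)))
q=pts((195,285,130,280),.004,.017); print("bed",cv2.minAreaRect((q[:,:2]*1000).astype(np.float32)),np.median(q[:,2]))
q=pts((195,285,130,280),.004,.1); print("track all",cv2.minAreaRect((q[:,:2]*1000).astype(np.float32)))
q=pts((195,285,130,280),.019,.03); print("lips",cv2.minAreaRect((q[:,:2]*1000).astype(np.float32)))
q=pts((195,285,130,280),.055,.1); print("uprights",cv2.minAreaRect((q[:,:2]*1000).astype(np.float32)))
E
```

```text
(540, 894, 3)
bench [  4 246 146   2   0   0   0   0   0   0   0   0   0   0   0   0   0   0
   0   0   0   0   0   0   0]
tt [  31 2490 1540    8    0    4   41 1961 1339  247    5    8   13   15
   15   39   56  161  444   75   31    0    0    0    0]
tr [  73 4368 3065 2197 1544   72  790  521   31   34   48  103  177   80
  110  202   41    0    0    0    0    0    0    0    0]
platter circle ((0.5384640097618103, -0.19275611639022827), 0.07834229618310928) 0.02990680917257803
carb top 821 [ 0.54055775 -0.17524999  0.08063268] ((539.5570068359375, -178.1982879638672), (84.31108856201172, 55.231414794921875), 32.213340759277344)
bed ((586.2305908203125, 168.559814453125), (321.201171875, 183.99697875976562), 0.5047476887702942) 0.009560390808738384
track all ((586.2305908203125, 168.559814453125), (321.201171875, 183.99697875976562), 0.5047476887702942)
lips ((601.0831909179688, 155.97396850585938), (93.34286499023438, 193.40911865234375), 72.61939239501953)
uprights ((669.64208984375, 134.02821350097656), (80.02351379394531, 52.327362060546875), 72.14315032958984)
```

View pics/crop.png

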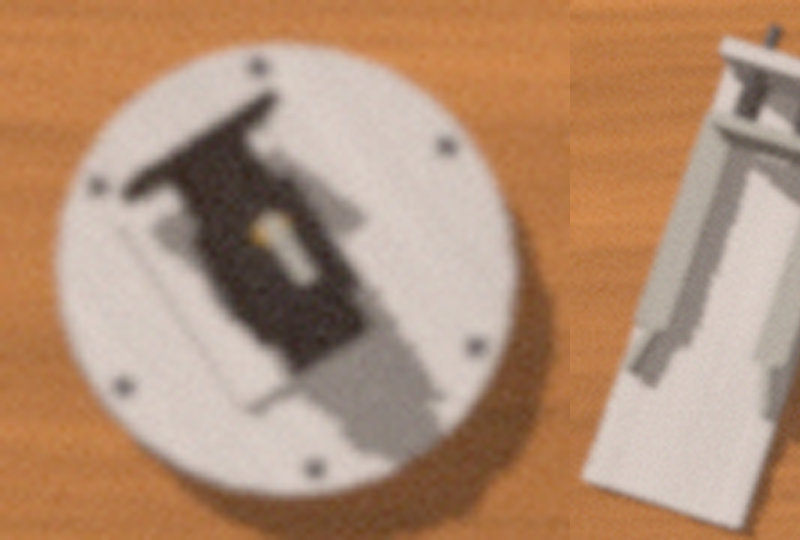

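The flange points to the upper left of the crop, giving a yaw of about 32°. The measured 84×55 mm outline at about z 0.083 matches the model. The track's +x points up and slightly right in the image, so its yaw is about -17°. I'm moving over the carburettor to refine this with the wrist camera.

servo_tool([
  {"travel":[0.48,-0.35,0],"rot":[0,0,0],"fingers":-1},
  {"travel":[0.96,-0.7,0],"rot":[0,0,0],"fingers":-1},
  {"travel":[0.96,-0.7,0],"rot":[0,0,0],"fingers":-1},
])

```text
t: 0.4
tcp_pos: [0.2259, -0.5406, 0.2222]
ee_rot: [-3.119, -0.357, -0.002]
contact_force: [-0.5, -1.4, 0.2]
width: 0.0873
finger_force: 0.0
```

servo_tool([
  {"travel":[0.48,-0.35,0],"rot":[0,0,0],"fingers":-1},
  {"travel":[0.96,-0.7,0],"rot":[0,0,0],"fingers":-1},
  {"travel":[0.96,-0.7,0],"rot":[0,0,0],"fingers":-1},
])

```text
t: 0.7
tcp_pos: [0.3038, -0.4507, 0.2225]
ee_rot: [-3.12, -0.358, -0.002]
contact_force: [-0.2, 0.2, 0.5]
width: 0.0872
finger_force: 0.0
```

servo_tool([
  {"travel":[0.48,-0.35,0],"rot":[0,0,0],"fingers":-1},
  {"travel":[0.96,-0.7,0],"rot":[0,0,0],"fingers":-1},
  {"travel":[0.96,-0.7,0],"rot":[0,0,0],"fingers":-1},
])

```text
t: 1.0
tcp_pos: [0.3815, -0.3608, 0.2225]
ee_rot: [-3.12, -0.358, -0.002]
contact_force: [0.4, -0.4, -0.0]
width: 0.0871
finger_force: 0.0
```

servo_tool([
  {"travel":[0.48,-0.35,0],"rot":[0,0,0],"fingers":-1},
  {"travel":[0.96,-0.7,0],"rot":[0,0,0],"fingers":-1},
  {"travel":[0.96,-0.7,0],"rot":[0,0,0],"fingers":-1},
])

```text
t: 1.3
tcp_pos: [0.4592, -0.271, 0.2225]
ee_rot: [-3.119, -0.358, -0.002]
contact_force: [0.1, 0.0, 0.4]
width: 0.0874
finger_force: 0.0
```

servo_tool([
  {"travel":[0.4,-0.3,0],"rot":[0,0,-0.04],"fingers":-1},
  {"travel":[0.8,-0.6,0],"rot":[0,0,-0.08],"fingers":-1},
  {"travel":[0.8,-0.6,0],"rot":[0,0,-0.108],"fingers":-1},
  {"travel":[0.8,-0.6,0],"rot":[0,0,-0.108],"fingers":-1},
  {"travel":[0.8,-0.6,0],"rot":[0,0,-0.108],"fingers":-1},
])

```text
t: 1.8
tcp_pos: [0.5203, -0.2008, 0.2222]
ee_rot: [-3.02, -0.865, 0.002]
contact_force: [-0.3, -0.9, 0.0]
width: 0.0869
finger_force: 0.0
```

```bash
cat >> h.py <<'E'
from scipy.spatial.transform import Rotation as Ro
def Ttool(s):
    T=np.eye(4);T[:3,:3]=Ro.from_rotvec(s["ee_rot"]).as_matrix();T[:3,3]=s["tcp_pos"];return T
def shot(env,name):
    from station import grab_frame
    T=Ttool(env.get_state());im,d=grab_frame("wrist")
    cv2.imwrite(f"pics/{name}.png",im[...,::-1]);np.savez(f"pics/{name}.npz",im=im,d=d,T=T)
    return im,d,cloud("wrist",d,T),T
E
python3 - <<'E'
from station import env
from h import *
im,d,P,T=shot(env,"w1"); print(get_calibration("wrist"))
Z=P[...,2]
print(np.histogram(Z[d>0],bins=np.arange(-.01,.11,.005))[0])
m=(Z>.074)&(Z<.1)&(abs(P[...,0]-.535)<.08)&(abs(P[...,1]+.18)<.08)
q=P[m];print(len(q),cv2.minAreaRect((q[:,:2]*1000).astype(np.float32)))
E
```

```text
{'vfov': 69.06432605164149, 'cx': 312.5443539671458, 'cy': 237.04287223355433, 'tool_from_camera': array([[ 3.90266410e-04,  9.57839129e-01,  2.87304804e-01,
         7.91309259e-02],
       [ 9.99999862e-01, -4.74691811e-04,  2.24194078e-04,
        -6.55118144e-04],
       [ 3.51123098e-04,  2.87304676e-01, -9.57839183e-01,
        -1.62504377e-01],
       [ 0.00000000e+00,  0.00000000e+00,  0.00000000e+00,
         1.00000000e+00]])}
[     0  45622 127222   3316   2055   1290   1915   3601   9578   1738
    228    340    583     74     61     33    195    404   2534    336
    225      0      0]
3541 ((538.8370361328125, -176.61219787597656), (84.05616760253906, 54.66730499267578), 32.2235221862793)
```

View pics/w1.png

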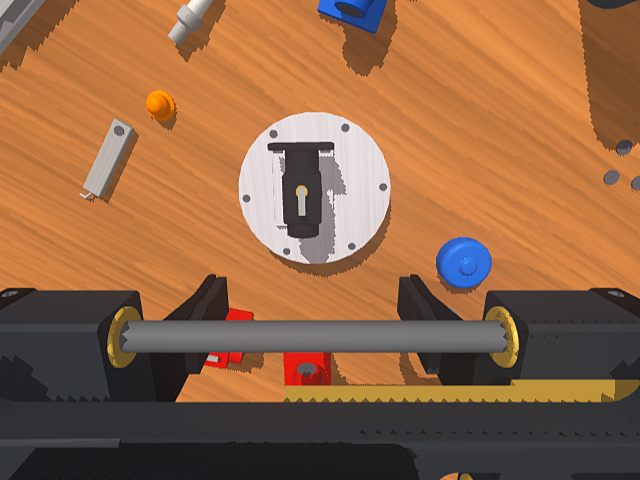

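The wrist image shows the carburettor at about (302,190), standing on the platter with its flange up-image (tool +x). The wrist fit puts the centre at (538.8,-176.6) with yaw 32.2°, which agrees with the top camera within 2 mm. The origin is therefore about (0.534,-0.1805). I'm descending to grip.

servo_tool([
  {"travel":[0.22,-0.1,0.4],"rot":[0,0,0],"fingers":-1},
  {"travel":[0.22,-0.1,0.8],"rot":[0,0,0],"fingers":-1},
  {"travel":[0.22,-0.1,1.0],"rot":[0,0,0],"fingers":-1},
  {"travel":[0.22,-0.1,1.0],"rot":[0,0,0],"fingers":-1},
  {"travel":[0.22,-0.1,1.0],"rot":[0,0,0],"fingers":-1},
], force=40)

```text
t: 2.35
tcp_pos: [0.5341, -0.1806, 0.1232]
ee_rot: [3.019, 0.867, 0.0]
contact_force: [-0.3, -0.9, 0.3]
width: 0.0869
finger_force: 0.0
```

servo_tool([
  {"travel":[0,0,0.35],"rot":[0,0,0],"fingers":-1},
  {"travel":[0,0,0.7],"rot":[0,0,0],"fingers":-1},
  {"travel":[0,0,0.7],"rot":[0,0,0],"fingers":-1},
  {"travel":[0,0,0.7],"rot":[0,0,0],"fingers":0},
  {"travel":[0,0,0.7],"rot":[0,0,0],"fingers":0.5},
  {"travel":[0,0,0.7],"rot":[0,0,0],"fingers":1},
  {"travel":[0,0,0.7],"rot":[0,0,0],"fingers":1},
  {"travel":[0,0,0.7],"rot":[0,0,0],"fingers":1},
  {"travel":[0,0,0.7],"rot":[0,0,0],"fingers":1},
  {"travel":[0,0,0.7],"rot":[0,0,0],"fingers":1},
], force=40)

```text
t: 3.35
tcp_pos: [0.5343, -0.1796, 0.0527]
ee_rot: [3.018, 0.871, 0.0]
contact_force: [-0.2, 0.2, 0.1]
width: 0.039
finger_force: 0.0
```

servo_tool([
  {"travel":[0,0,0],"rot":[0,0,0],"fingers":1},
  {"travel":[0,0,0],"rot":[0,0,0],"fingers":1},
  {"travel":[0,0,0],"rot":[0,0,0],"fingers":1},
  {"travel":[0,0,0],"rot":[0,0,0],"fingers":1},
])

```text
t: 3.75
tcp_pos: [0.5343, -0.1797, 0.0526]
ee_rot: [3.018, 0.871, 0.0]
contact_force: [0.6, -1.1, 0.6]
width: 0.0338
finger_force: 40.0
```

servo_tool([
  {"travel":[0,0,-0.2],"rot":[0,0,0],"fingers":1},
  {"travel":[0,0,-0.5],"rot":[0,0,0],"fingers":1},
  {"travel":[0,0,-0.8],"rot":[0,0,0],"fingers":1},
  {"travel":[0,0,-0.8],"rot":[0,0,0],"fingers":1},
  {"travel":[0,0,-0.8],"rot":[0,0,0],"fingers":1},
])

```text
t: 4.25
tcp_pos: [0.5341, -0.1796, 0.1323]
ee_rot: [3.018, 0.871, 0.0]
contact_force: [-0.1, 0.0, -3.2]
width: 0.034
finger_force: 40.0
```

```bash
python3 - <<'E'
from station import env
from h import *
im,d,P,T=shot(env,"w2")
s=env.get_state();print({k:s[k] for k in("tcp_pos","contact_force","torque","width","finger_force")})
# carb in tool frame
Q=(P-T[:3,3])@T[:3,:3]
# dark pixels near tool
m=(im.max(-1)<70)&(d>0)&(abs(Q[...,0])<.07)&(abs(Q[...,1])<.04)
q=Q[m&(Q[...,2]<.0)&(Q[...,0]>.035)&(Q[...,2]>-.06)]
print(len(q),q.min(0),q.max(0)) ; print(np.histogram(q[:,0],bins=np.arange(.03,.07,.002)))
fl=q[q[:,0]>.042]; print(np.percentile(fl,[1,5,50,95,99],axis=0))
E
```

```text
{'tcp_pos': array([ 0.53346091, -0.17942589,  0.13134751]), 'contact_force': array([-0.72382223,  1.01120165, -3.20901788]), 'torque': array([-0.03490334,  0.06287962,  0.02091795]), 'width': 0.03349626421089424, 'finger_force': 39.999802792444825}
3705 [ 0.03500354 -0.02855525 -0.03247794] [ 0.04815507  0.02685511 -0.00050886]
(array([   0,    0,  162,  310,  306,  194,  564,  484, 1660,   25,    0,
          0,    0,    0,    0,    0,    0,    0,    0,    0]), array([0.03 , 0.032, 0.034, 0.036, 0.038, 0.04 , 0.042, 0.044, 0.046,
       0.048, 0.05 , 0.052, 0.054, 0.056, 0.058, 0.06 , 0.062, 0.064,
       0.066, 0.068, 0.07 ]))
[[ 0.04216854 -0.02781376 -0.03199917]
 [ 0.0426069  -0.02209186 -0.03146779]
 [ 0.04747763 -0.00139156 -0.02943439]
 [ 0.04788866  0.018046   -0.00433103]
 [ 0.04799481  0.02626093 -0.00229559]]
```

View pics/w2.png

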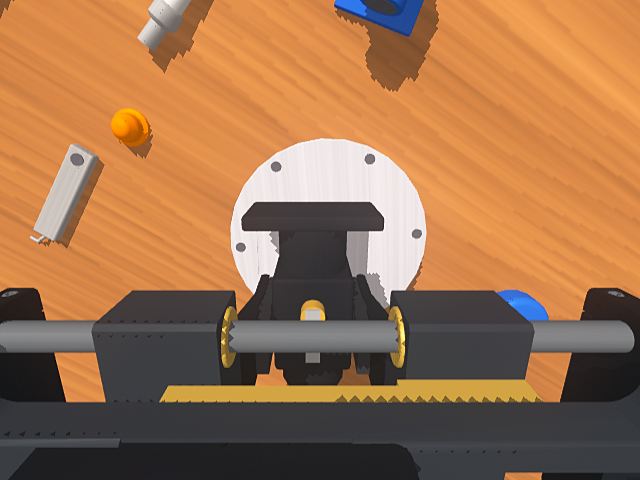

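The carburettor is gripped. The flange front is at tool x≈0.048 and y≈0, so the origin sits right under the TCP, and it is level. I'm carrying it towards the open end; the rough bed point is (0.483,0.193) with yaw -17.5°.

servo_tool([
  {"travel":[0.2,-0.43,0],"rot":[0,0,0],"fingers":1},
  {"travel":[0.39,-0.86,0],"rot":[0,0,0],"fingers":1},
  {"travel":[0.39,-0.86,0],"rot":[0,0,0],"fingers":1},
])

```text
t: 4.6
tcp_pos: [0.5199, -0.0784, 0.131]
ee_rot: [-3.011, -0.883, 0.003]
contact_force: [-1.3, -0.2, -3.5]
width: 0.0338
finger_force: 40.0
```

servo_tool([
  {"travel":[0.2,-0.43,0],"rot":[0,0,0],"fingers":1},
  {"travel":[0.39,-0.86,0],"rot":[0,0,0],"fingers":1},
  {"travel":[0.39,-0.86,0],"rot":[0,0,0],"fingers":1},
])

```text
t: 4.9
tcp_pos: [0.5067, 0.0147, 0.1314]
ee_rot: [-3.011, -0.884, 0.002]
contact_force: [0.5, -0.3, -3.0]
width: 0.0338
finger_force: 40.0
```

servo_tool([
  {"travel":[0.2,-0.43,0],"rot":[0,0,0],"fingers":1},
  {"travel":[0.39,-0.86,0],"rot":[0,0,0],"fingers":1},
  {"travel":[0.39,-0.86,0],"rot":[0,0,0],"fingers":1},
])

```text
t: 5.2
tcp_pos: [0.4936, 0.108, 0.1316]
ee_rot: [-3.011, -0.884, 0.002]
contact_force: [-0.0, 0.0, -3.4]
width: 0.0338
finger_force: 40.0
```

servo_tool([
  {"travel":[0.1,-0.22,0],"rot":[0,0,0.04],"fingers":1},
  {"travel":[0.2,-0.43,0],"rot":[0,0,0.08],"fingers":1},
  {"travel":[0.3,-0.65,0],"rot":[0,0,0.12],"fingers":1},
  {"travel":[0.39,-0.86,0],"rot":[0,0,0.16],"fingers":1},
  {"travel":[0.39,-0.86,0],"rot":[0,0,0.2],"fingers":1},
  {"travel":[0.39,-0.86,0],"rot":[0,0,0.24],"fingers":1},
  {"travel":[0.39,-0.86,0],"rot":[0,0,0.276],"fingers":1},
  {"travel":[0.39,-0.86,0],"rot":[0,0,0.276],"fingers":1},
  {"travel":[0.39,-0.86,0],"rot":[0,0,0.276],"fingers":1},
])

```text
t: 6.1
tcp_pos: [0.4825, 0.1942, 0.1316]
ee_rot: [3.105, -0.471, -0.002]
contact_force: [-1.1, 0.2, -3.4]
width: 0.0338
finger_force: 40.0
```

```bash
python3 - <<'E'
from station import env
from h import *
im,d,P,T=shot(env,"w3")
s=env.get_state();print({k:s[k] for k in("t","tcp_pos","ee_rot","contact_force","width")},"yaw",np.degrees(np.arctan2(T[1,0],T[0,0])), T[:3,2])
E
```

```text
{'t': 6.15, 'tcp_pos': array([0.48264543, 0.19429383, 0.13188395]), 'ee_rot': array([ 3.10550562e+00, -4.72062291e-01, -1.80588810e-03]), 'contact_force': array([ 0.84151015,  0.01072052, -2.25852373]), 'width': 0.03358465506955129} yaw -17.264640615463822 [-1.66239453e-03 -3.88215992e-04 -9.99998543e-01]
```

View pics/w3.png

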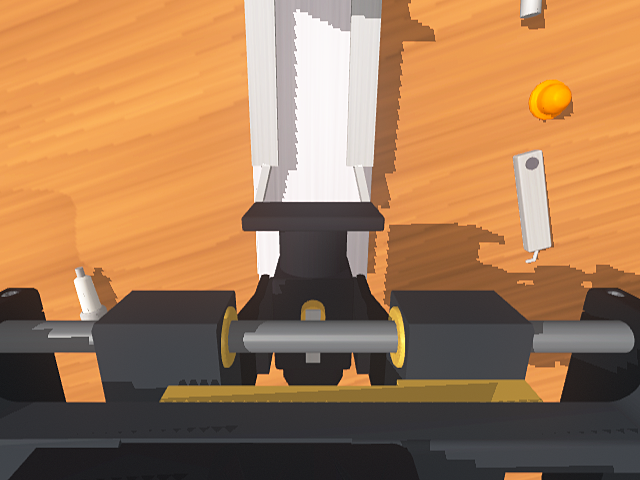

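The track lies nearly along the image's vertical. The lip entrances are at about (250,165) and (375,165), and the guides sit below them. Next I'm fitting the inner lip edges and the entrance.

```bash
python3 - <<'E'
from h import *
z=np.load("pics/w3.npz");T=z["T"];d=z["d"];P=cloud("wrist",d,T)
Q=(P-T[:3,3])@T[:3,:3]; Z=P[...,2]
lip=(Z>.019)&(Z<.032)&(d>0)
rows=[]
for v in range(5,155,3):
    u=np.where(lip[v,200:420])[0]+200
    L=u[u<310];R=u[u>315]
    if len(L)>8 and len(R)>8: rows.append([Q[v,i] for i in(L.min(),L.max(),R.min(),R.max())])
r=np.array(rows);print(len(r))
for k,n in enumerate(["Lout","Lin","Rin","Rout"]):
    x,y=r[:,k,0],r[:,k,1]
    l=cv2.fitLine(np.float32(np.c_[x,y])*1000,cv2.DIST_HUBER,0,.01,.01).ravel()
    sl=l[1]/l[0];print(n,"y at x=0 mm",round(l[3]-sl*l[2],2),"slope deg",round(np.degrees(np.arctan(sl)),2),"y at x=55",round(l[3]+sl*(55-l[2]),2), "x",x.min().round(3),x.max().round(3))
m=lip.copy();m[:,:200]=0;m[:,420:]=0;m[210:]=0
for u in (258,264,268,357,363,369):
    v=np.where(m[:,u])[0];print(u,v.max(),Q[v.max(),u].round(4))
bed=(Z>.004)&(Z<.016)&(abs(Q[...,1])<.02)&(Q[...,0]>.06);print("bed z",np.median(Z[bed]))
# top cloud check in tool frame
P=np.load("pics/P.npy");Q=(P-T[:3,3])@T[:3,:3];Z=P[...,2]
b=(abs(Q[...,1])<.06)&(Q[...,0]<.25)&(Q[...,0]>-.07)
q=Q[b&(Z>.02)&(Z<.031)];print("top lips y",np.percentile(q[:,1],[1,99]),"x",np.percentile(q[:,0],[1,99]))
q=Q[b&(Z>.055)];print("top plate",np.percentile(q[:,0],[2,98]),np.percentile(q[:,1],[2,98]))
E
```

```text
50
Lout y at x=0 mm -46.66 slope deg 0.16 y at x=55 -46.51 x 0.065 0.16
Lin y at x=0 mm -27.22 slope deg 0.24 y at x=55 -26.99 x 0.064 0.16
Rin y at x=0 mm 24.88 slope deg 0.21 y at x=55 25.08 x 0.064 0.161
Rout y at x=0 mm 44.42 slope deg 0.27 y at x=55 44.68 x 0.064 0.16
258 201 [ 0.0272 -0.0431  0.1063]
264 196 [ 0.0301 -0.0391  0.1122]
268 177 [ 0.0455 -0.035   0.1094]
357 183 [0.0404 0.0344 0.1125]
363 201 [0.0275 0.0386 0.1049]
369 201 [0.0271 0.0437 0.1072]
bed z 0.010401162629435606
top lips y [-0.04444434  0.04716753] x [0.03239006 0.21222024]
top plate [0.17070239 0.22136463] [-0.03472226  0.03959875]
```

The wrist camera gives the same lateral offset for the lips and the flange, about -1 mm, so they are aligned within ~0.2 mm. Slope is 0.2° and the TCP is at track x≈-85, with the top camera's plate and guide positions agreeing. I'm lowering it to just above the bed.

servo_tool([
  {"travel":[0,0,0.35],"rot":[0,0,0.001],"fingers":1},
  {"travel":[0,0,0.7],"rot":[0,0,0.001],"fingers":1},
  {"travel":[0,0,0.9],"rot":[0,0,0.001],"fingers":1},
  {"travel":[0,0,0.95],"rot":[0,0,0.001],"fingers":1},
  {"travel":[0,0,0.95],"rot":[0,0,0.001],"fingers":1},
  {"travel":[0,0,0.95],"rot":[0,0,0.001],"fingers":1},
])

```text
t: 6.75
tcp_pos: [0.4838, 0.195, 0.0387]
ee_rot: [-3.104, 0.481, -0.002]
contact_force: [0.4, -0.4, -2.1]
width: 0.0335
finger_force: 40.0
```

servo_tool([
  {"travel":[0,0,0.02],"rot":[0,0,0],"fingers":1},
  {"travel":[0,0,0.02],"rot":[0,0,0],"fingers":1},
])

```text
t: 6.95
tcp_pos: [0.4835, 0.1947, 0.0363]
ee_rot: [-3.104, 0.482, -0.002]
contact_force: [0.1, 0.4, -2.4]
width: 0.0336
finger_force: 40.0
```

servo_tool([
  {"travel":[0,0,0.01],"rot":[0,0,0],"fingers":1},
  {"travel":[0,0,0.01],"rot":[0,0,0],"fingers":1},
])

```text
t: 7.15
tcp_pos: [0.4831, 0.1946, 0.0348]
ee_rot: [-3.104, 0.482, -0.0]
contact_force: [-1.2, -0.3, -3.1]
width: 0.0339
finger_force: 40.0
```

servo_tool([
  {"travel":[0,0,0.01],"rot":[0,0,0],"fingers":1},
  {"travel":[0,0,0.01],"rot":[0,0,0],"fingers":1},
])

```text
t: 7.35
tcp_pos: [0.4829, 0.1946, 0.0335]
ee_rot: [3.104, -0.482, -0.0]
contact_force: [-0.0, 0.5, -3.6]
width: 0.0339
finger_force: 40.0
```

servo_tool([
  {"travel":[0,0,0.01],"rot":[0,0,0],"fingers":1},
  {"travel":[0,0,0.01],"rot":[0,0,0],"fingers":1},
])

```text
t: 7.55
tcp_pos: [0.483, 0.1947, 0.0326]
ee_rot: [-3.104, 0.482, -0.0]
contact_force: [-0.1, 0.7, -2.1]
width: 0.0338
finger_force: 40.0
```

servo_tool([
  {"travel":[0,0,0.005],"rot":[0,0,0],"fingers":1},
  {"travel":[0,0,0.005],"rot":[0,0,0],"fingers":1},
  {"travel":[0,0,0.005],"rot":[0,0,0],"fingers":1},
])

```text
t: 7.85
tcp_pos: [0.4831, 0.1947, 0.0326]
ee_rot: [3.104, -0.482, 0.0]
contact_force: [-2.3, -0.6, 5.3]
width: 0.0336
finger_force: 40.0
```

```bash
python3 - <<'E'
from station import env
from h import *
im,d,P,T=shot(env,"w4"); Q=(P-T[:3,3])@T[:3,:3];Z=P[...,2]
s=env.get_state();print({k:s[k] for k in("t","tcp_pos","contact_force","torque")})
m=(im.max(-1)<70)&(d>0)&(abs(Q[...,1])<.032)&(Q[...,0]>.044)&(Q[...,0]<.05)&(Q[...,2]<-.02)
q=Q[m];print("flange y",np.percentile(q[:,1],[1,99]))
lip=(Z>.018)&(Z<.032)&(d>0)
for v in range(5,180,25):
    u=np.where(lip[v])[0]; L=u[(u<312)&(u>120)];R=u[(u>312)&(u<500)]
    if len(L) and len(R): print(v,*[Q[v,i,:2].round(4) for i in (L.min(),L.max(),R.min(),R.max())])
E
```

```text
{'t': 7.9, 'tcp_pos': array([0.48307519, 0.19465725, 0.0325579 ]), 'contact_force': array([-2.4184298 , -1.7057592 ,  4.54331244]), 'torque': array([-0.16424416,  0.65943782,  0.05674079])}
flange y [-0.02700489  0.02660101]
5 [ 0.1302 -0.0465] [ 0.1315 -0.0268] [0.1315 0.0252] [0.1301 0.0448]
30 [ 0.1213 -0.047 ] [ 0.1215 -0.0266] [0.1221 0.0254] [0.1208 0.0449]
55 [ 0.1111 -0.0464] [ 0.1117 -0.0268] [0.1117 0.0251] [0.1115 0.0454]
80 [ 0.101  -0.0464] [ 0.1019 -0.0268] [0.1015 0.0253] [0.1012 0.0452]
105 [ 0.0906 -0.0466] [ 0.0909 -0.0268] [0.0909 0.0254] [0.0905 0.0452]
130 [ 0.0796 -0.0464] [ 0.0797 -0.0267] [0.0797 0.0253] [0.0797 0.0453]
155 [ 0.0682 -0.0468] [ 0.0681 -0.0265] [0.0681 0.0253] [0.0683 0.0453]
```

View pics/w4.png

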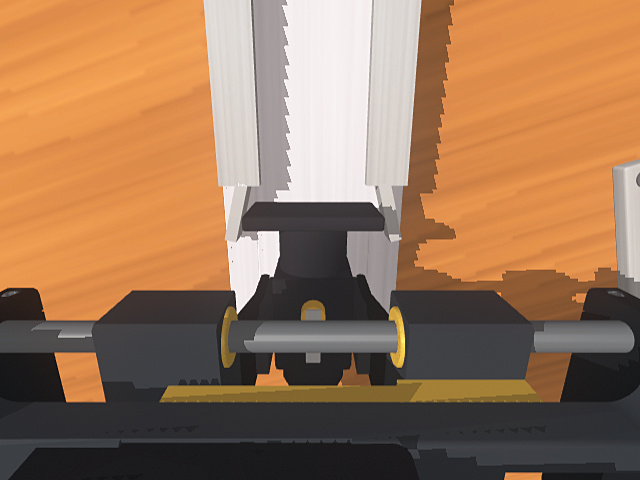

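The shoe rests on the bed with about 8 N of contact, and the flange (243–384, 215) is centred ahead of the lips within 0.5 mm. I'm easing the downforce and sliding in gently.

servo_tool([
  {"travel":[0.0,-0.004,-0.005],"rot":[0,0,0],"fingers":1},
  {"travel":[0.08,-0.004,-0.005],"rot":[0,0,0],"fingers":1},
  {"travel":[0.16,-0.004,-0.005],"rot":[0,0,0],"fingers":1},
  {"travel":[0.24,-0.004,-0.005],"rot":[0,0,0],"fingers":1},
  {"travel":[0.3,-0.004,-0.005],"rot":[0,0,0],"fingers":1},
  {"travel":[0.3,-0.004,-0.005],"rot":[0,0,0],"fingers":1},
])

```text
t: 8.5
tcp_pos: [0.5132, 0.1853, 0.0326]
ee_rot: [-3.104, 0.484, -0.002]
contact_force: [1.5, -0.2, -1.0]
width: 0.0337
finger_force: 40.0
```

servo_tool([
  {"travel":[0.1,0,0],"rot":[0,0,0],"fingers":1},
  {"travel":[0.2,0,0],"rot":[0,0,0],"fingers":1},
  {"travel":[0.3,0,0],"rot":[0,0,0],"fingers":1},
  {"travel":[0.4,0,0],"rot":[0,0,0],"fingers":1},
  {"travel":[0.4,0,0],"rot":[0,0,0],"fingers":1},
])

```text
t: 9.0
tcp_pos: [0.5519, 0.1727, 0.0326]
ee_rot: [-3.104, 0.485, -0.002]
contact_force: [2.6, -0.3, 0.7]
width: 0.0335
finger_force: 40.0
```

servo_tool([
  {"travel":[0.1,0,0],"rot":[0,0,0],"fingers":1},
  {"travel":[0.2,0,0],"rot":[0,0,0],"fingers":1},
  {"travel":[0.3,0,0],"rot":[0,0,0],"fingers":1},
  {"travel":[0.38,0,0],"rot":[0,0,0],"fingers":1},
  {"travel":[0.38,0,0],"rot":[0,0,0],"fingers":1},
  {"travel":[0.38,0,0],"rot":[0,0,0],"fingers":1},
])

```text
t: 9.6
tcp_pos: [0.5869, 0.1617, 0.0326]
ee_rot: [-3.104, 0.483, -0.002]
contact_force: [2.4, -0.7, 0.1]
width: 0.0339
finger_force: 40.0
```

```bash
python3 - <<'E'
from station import env
from h import *
im,d,P,T=shot(env,"w5"); Q=(P-T[:3,3])@T[:3,:3];Z=P[...,2]
s=env.get_state();print({k:s[k] for k in("t","tcp_pos","contact_force","torque")},"yaw",np.degrees(np.arctan2(T[1,0],T[0,0])))
E
```

```text
{'t': 9.65, 'tcp_pos': array([0.58657985, 0.16186825, 0.03265164]), 'contact_force': array([ 1.25117939, -1.86443861,  0.5394732 ]), 'torque': array([-0.0956918 , -0.34476382,  0.00670337])} yaw -17.701036166595703
```

View pics/w5.png

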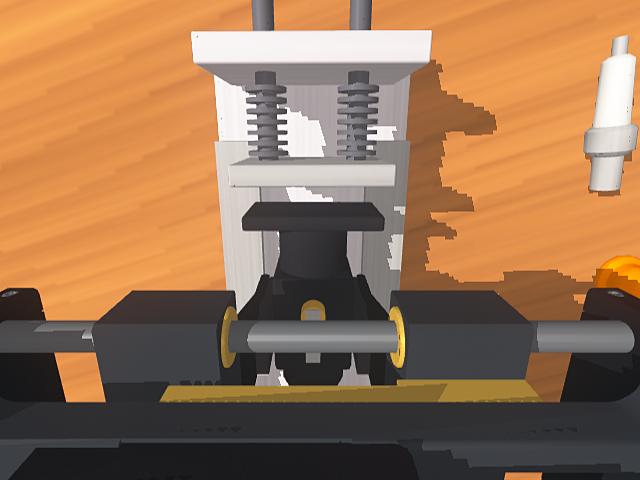

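The flange (row 215) is inside the channel, parallel to the spring plate (row 175), with about 13 mm to go. I'm approaching in small steps.

servo_tool([
  {"travel":[0.05,0,0],"rot":[0,0,0],"fingers":1},
  {"travel":[0.1,0,0],"rot":[0,0,0],"fingers":1},
  {"travel":[0.1,0,0],"rot":[0,0,0],"fingers":1},
  {"travel":[0.1,0,0],"rot":[0,0,0],"fingers":1},
])

```text
t: 10.05
tcp_pos: [0.5962, 0.1591, 0.0326]
ee_rot: [-3.104, 0.483, -0.002]
contact_force: [2.3, -0.1, 0.0]
width: 0.0339
finger_force: 40.0
```

servo_tool([
  {"travel":[0.02,0,0],"rot":[0,0,0],"fingers":1},
  {"travel":[0.02,0,0],"rot":[0,0,0],"fingers":1},
])

```text
t: 10.25
tcp_pos: [0.5972, 0.1588, 0.0326]
ee_rot: [-3.104, 0.482, 0.001]
contact_force: [-3.6, 2.0, 3.7]
width: 0.0339
finger_force: 40.0
```

servo_tool([
  {"travel":[0.02,0,0],"rot":[0,0,0],"fingers":1},
  {"travel":[0.02,0,0],"rot":[0,0,0],"fingers":1},
])

```text
t: 10.45
tcp_pos: [0.5991, 0.1583, 0.0326]
ee_rot: [-3.104, 0.481, 0.001]
contact_force: [-2.8, 0.2, 4.4]
width: 0.034
finger_force: 40.0
```

servo_tool([
  {"travel":[0.02,0,0],"rot":[0,0,0],"fingers":1},
  {"travel":[0.02,0,0],"rot":[0,0,0],"fingers":1},
])

```text
t: 10.65
tcp_pos: [0.6003, 0.1579, 0.0326]
ee_rot: [3.104, -0.481, -0.003]
contact_force: [-5.3, 2.1, 6.4]
width: 0.0336
finger_force: 40.0
```

servo_tool([
  {"travel":[0.02,0,0],"rot":[0,0,0],"fingers":1},
  {"travel":[0.02,0,0],"rot":[0,0,0],"fingers":1},
  {"travel":[0.02,0,0],"rot":[0,0,0],"fingers":1},
])

```text
t: 10.95
tcp_pos: [0.602, 0.1573, 0.0326]
ee_rot: [3.104, -0.481, -0.003]
contact_force: [-7.8, 0.9, 7.9]
width: 0.0333
finger_force: 40.0
```

servo_tool([
  {"travel":[0.02,0,-0.007],"rot":[0,0,0],"fingers":1},
  {"travel":[0.03,0,-0.007],"rot":[0,0,0],"fingers":1},
  {"travel":[0.03,0,-0.007],"rot":[0,0,0],"fingers":1},
  {"travel":[0.03,0,-0.007],"rot":[0,0,0],"fingers":1},
])

```text
t: 11.35
tcp_pos: [0.6046, 0.1565, 0.0327]
ee_rot: [3.104, -0.481, -0.004]
contact_force: [-5.2, 2.1, 2.5]
width: 0.0338
finger_force: 40.0
```

```bash
cat > m.py <<'E'
from station import env
from h import *
import sys
F=[];X=[];u=np.array([.953,-.303,0]);r=np.array([.4831,.1947,.0326])
for i in range(3):
    im,d,P,T=shot(env,sys.argv[1]);s=env.get_state();F.append(s["contact_force"]);X.append(s["tcp_pos"])
F=np.array(F);X=np.array(X);print(s["t"],"F",F.mean(0),"along",F@u,"s",((X-r)@u).mean()*1000,"tcp",X.mean(0),"z",T[:3,2],"yaw",np.degrees(np.arctan2(T[1,0],T[0,0])),s["width"],"tq",s["torque"])
Q=(P-T[:3,3])@T[:3,:3];Z=P[...,2]
b=(d>0)&(abs(Q[...,1])<.04)
top=Q[b&(Z>.06)&(Z<.075)&(Q[...,0]>.051)&(Q[...,0]<.14)]
pl=top[top[:,0]<.075];ur=top[top[:,0]>.075]
for n,a in(("plate",pl),("upright",ur)): print(n,len(a),np.percentile(a[:,0],[2,50,98]).round(4))
dk=b&(im.max(-1)<70)&(Q[...,0]>.04)&(Q[...,0]<.053)&(Q[...,2]<-.02);q=Q[dk];print("flange",np.percentile(q[:,0],[2,50,98]).round(4),"top z",np.percentile(q[:,2],[10,50]).round(4))
for n,a in (("plate",pl),("flange",q)):
    for lo,hi in((-.025,-.01),(.01,.025)):
        k=a[(a[:,1]>lo)&(a[:,1]<hi)]
        if len(k): print(n,lo,np.percentile(k[:,0],[3,97]).round(4))
E
python3 m.py w6
```

```text
11.5 F [-6.02414825  2.28511438  2.37059795] along [-6.24395267 -6.69352716 -6.36272899] s 127.37455386536642 tcp [0.60460777 0.15648993 0.03264831] z [-2.47735842e-03  1.73360193e-04 -9.99996916e-01] yaw -17.59931778513915 0.03375848488159472 tq [0.6017517  1.20745371 0.12030906]
plate 2573 [0.0511 0.0539 0.0552]
upright 7039 [0.0822 0.087  0.0918]
flange [0.0402 0.0433 0.0471] top z [-0.0318 -0.0308]
plate -0.025 [0.0512 0.0552]
plate 0.01 [0.0511 0.0552]
flange -0.025 [0.0416 0.0453]
flange 0.01 [0.0417 0.0472]
```

```bash
cat > g.py <<'E'
from h import *
import sys
for n in sys.argv[1:]:
    z=np.load(f"pics/{n}.npz");T=z["T"];d=z["d"];P=cloud("wrist",d,T);Z=P[...,2]
    u=np.array([np.cos(np.radians(-17.6)),np.sin(np.radians(-17.6)),0]);v=np.array([-u[1],u[0],0]);r=np.array([.4831,.1947,0])
    S=(P-r)@u*1000;Y=(P-r)@v*1000
    b=(d>0)&(abs(Y)<28)
    a=S[b&(Z>.066)&(Z<.074)&(S>150)&(S<190)&(z["im"].min(-1)>90)]
    c=S[b&(Z>.062)&(Z<.070)&(S>200)]
    print(n,"plate top",np.percentile(a,[5,50,95]).round(1),"upright top",np.percentile(c,[5,50,95]).round(1),"gap med",np.median(c)-np.median(a))
E
python3 g.py w5 w6
```

```text
w5 plate top [169.1 172.9 176.5] upright top [209.7 214.3 218.9] gap med 41.33118710605183
w6 plate top [175.2 179.1 182.5] upright top [209.9 214.5 219. ] gap med 35.32530508302227
```

The plate top moved from s=172.9 to 179.1 mm relative to the fixed upright, so it is pushed back 6.0 mm (4.7 N, plus friction). It needs 6 mm more.

servo_tool([
  {"travel":[0.02,0,-0.003],"rot":[0,0,0],"fingers":1},
  {"travel":[0.04,0,-0.003],"rot":[0,0,0],"fingers":1},
  {"travel":[0.06,0,-0.003],"rot":[0,0,0],"fingers":1},
  {"travel":[0.06,0,-0.003],"rot":[0,0,0],"fingers":1},
  {"travel":[0.06,0,-0.003],"rot":[0,0,0],"fingers":1},
])

```text
t: 12.0
tcp_pos: [0.6097, 0.1549, 0.0327]
ee_rot: [3.104, -0.48, -0.006]
contact_force: [-8.4, 3.0, 1.4]
width: 0.0337
finger_force: 40.0
```

```bash
python3 m.py w7; python3 g.py w5 w7
```

```text
12.15 F [-7.93071199  2.55025305  1.12670423] along [-8.45629024 -8.81363658 -7.72215877] s 132.7195071716994 tcp [0.60969838 0.1548609  0.03267241] z [-3.60544727e-03  1.80831721e-04 -9.99993484e-01] yaw -17.58390600004644 0.03412301870940876 tq [0.64868339 1.56913747 0.10905781]
plate 2552 [0.0511 0.0539 0.0552]
upright 6736 [0.077  0.0818 0.0867]
flange [0.0402 0.0433 0.0453] top z [-0.0316 -0.0308]
plate -0.025 [0.0511 0.0551]
plate 0.01 [0.0511 0.0552]
flange -0.025 [0.0416 0.0453]
flange 0.01 [0.0417 0.0453]
w5 plate top [169.1 172.9 176.5] upright top [209.7 214.3 218.9] gap med 41.33119501451293
w7 plate top [180.5 184.4 187.9] upright top [210.2 214.9 219.2] gap med 30.45904522712695
```

View pics/w7.png

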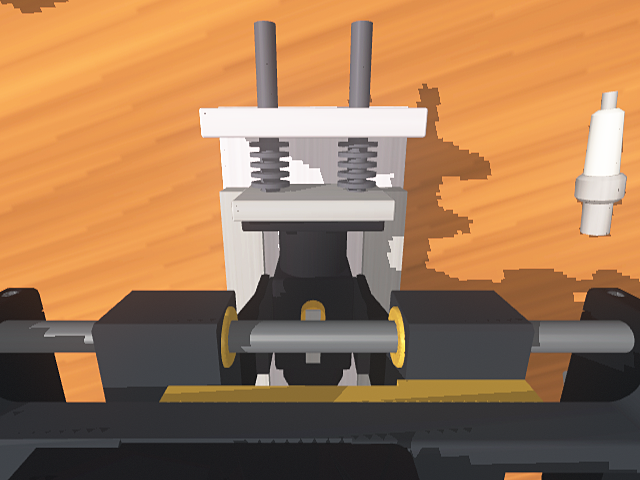

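The flange is flush and square on the plate (row 210, equal on both sides), which is pushed back about 11 mm. I'll add 0.8 mm and let it settle.

servo_tool([
  {"travel":[0.008,0,0],"rot":[0,0,0],"fingers":1},
  {"travel":[0.008,0,0],"rot":[0,0,0],"fingers":1},
  {"travel":[0.008,0,0],"rot":[0,0,0],"fingers":1},
  {"travel":[0.008,0,0],"rot":[0,0,0],"fingers":1},
  {"travel":[0.008,0,0],"rot":[0,0,0],"fingers":1},
  {"travel":[0.008,0,0],"rot":[0,0,0],"fingers":1},
  {"travel":[0.008,0,0],"rot":[0,0,0],"fingers":1},
  {"travel":[0.008,0,0],"rot":[0,0,0],"fingers":1},
])

```text
t: 12.95
tcp_pos: [0.6101, 0.1547, 0.0327]
ee_rot: [3.104, -0.48, -0.007]
contact_force: [-9.4, 2.9, 3.3]
width: 0.0336
finger_force: 40.0
```

```bash
python3 m.py w8; python3 g.py w5 w8
```

```text
13.1 F [-9.79210848  2.49139883  4.22503744] along [ -9.94241035 -10.19528269 -10.12262663] s 133.1007215033606 tcp [0.6100649  0.15475555 0.03267921] z [-4.27514597e-03  1.70380481e-04 -9.99990847e-01] yaw -17.5725984682708 0.03369336587981516 tq [0.69529753 1.90967428 0.08271982]
plate 2550 [0.0511 0.0539 0.0552]
upright 6564 [0.0767 0.0814 0.086 ]
flange [0.0403 0.0433 0.0453] top z [-0.0316 -0.0308]
plate -0.025 [0.0512 0.0552]
plate 0.01 [0.0512 0.0552]
flange -0.025 [0.0416 0.0453]
flange 0.01 [0.0417 0.0453]
w5 plate top [169.1 172.9 176.5] upright top [209.7 214.3 218.9] gap med 41.33119991702998
w8 plate top [180.8 184.8 188.2] upright top [210.3 214.6 218.9] gap med 29.84812626975429
```

The plate is pushed back about 11.7 mm. The sensed 10 N includes bed friction from residual downforce, so I'm easing the height slightly.

servo_tool([
  {"travel":[0,0,-0.004],"rot":[0,0,0],"fingers":1},
  {"travel":[0,0,-0.004],"rot":[0,0,0],"fingers":1},
  {"travel":[0,0,-0.004],"rot":[0,0,0],"fingers":1},
  {"travel":[0,0,-0.004],"rot":[0,0,0],"fingers":1},
  {"travel":[0,0,-0.004],"rot":[0,0,0],"fingers":1},
])

```text
t: 13.6
tcp_pos: [0.6101, 0.1547, 0.0327]
ee_rot: [3.104, -0.48, -0.007]
contact_force: [-6.9, 2.8, 0.4]
width: 0.0338
finger_force: 40.0
```

```bash
python3 m.py w9; python3 g.py w5 w9
```

```text
13.75 F [-7.83566942  3.56032056  0.1645725 ] along [-8.26038877 -8.11424557 -9.26387593] s 133.15336516476503 tcp [0.61011138 0.15472797 0.03272499] z [-4.33802588e-03  2.26263566e-04 -9.99990565e-01] yaw -17.57294529404204 0.03337720238760101 tq [0.75274371 1.56707764 0.07251915]
plate 2547 [0.0511 0.0539 0.0552]
upright 6642 [0.0767 0.0814 0.086 ]
flange [0.0402 0.0433 0.0453] top z [-0.0316 -0.0308]
plate -0.025 [0.0511 0.0551]
plate 0.01 [0.0512 0.0552]
flange -0.025 [0.0416 0.0453]
flange 0.01 [0.0418 0.0453]
w5 plate top [169.1 172.9 176.5] upright top [209.7 214.3 218.9] gap med 41.33119955076734
w9 plate top [180.9 184.8 188.3] upright top [210.  214.7 219. ] gap med 29.803667022833224
```

The push is steady: the plate is about 11.7 mm back, the sensed push is about 8 N including friction, and the flange is square on the plate. I'm handing in.

```bash
python3 -c "
from station import env
print(env.job_done())"
```

```text
the job is handed in; nothing more can be done
None
```

The carburettor is in the track under the lips, still gripped and held square against the spring plate, which is pushed back about 11.7 mm of its 24 mm (about 7 N); the job is handed in.

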